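# Hold the spring clip open over the lap board

### The job

At the race garage's sign-on table, lift the loose lid off the round blue tub by its knob and set it down gently, flat and knob up, on a free bit of the table. Then take the orange spring clip out of the tub by its two handles, squeeze it wide open and hold it, upright and gaping, astride the top edge of the yellow lap board, near the middle of that edge, with one jaw on either side of the board and neither touching it, ready for sheets to be slipped in. Finish there, still holding the clip squeezed open, and leave the mug, the can and the stopwatch where they are.

Things in the scene. Friction and masses are not known exactly. Their poses are not given: they have to be found in the camera images.
- tub: Round blue open-topped tub, fixed to the table, on the robot's left or right: outside diameter 172 mm, inside diameter 164 mm, 105 mm high, floor 5 mm thick. Origin: centre of its underside, z up.
- lid_knob (a point): Centre of the black knob on the loose lid that starts on the tub. Knob head: upright cylinder 32 mm in diameter, 24 mm high (12 mm above and below this point), on a 16 mm neck 14 mm high. The lid's top face lies 26 mm below this point, its lowest face 38 mm below: the point stands 38 mm above the table when the lid lies flat on it. z up, out of the knob.
- lid_rim (a point): Centre of the lid's round aluminium plate (180 mm in diameter, 6 mm thick; lid 0.18 to 0.35 kg), 29 mm below the knob's centre. Under the plate a 156 mm plug, 6 mm deep, drops loosely into the tub's mouth, and the lid stands on it when on the table. z up.
- clip_pin (a point): Pivot pin in the middle of the loose orange spring clip (70 g), which starts upright, jaws down, on the tub's floor near the tub's axis, hidden under the lid. x: the way it opens and its handles are squeezed; y: along the pin; z: up, from jaws to handles. Same either way round. The handles splay apart above the pin, the jaws hang below it; the spring shuts the jaws when let go.
- clip_handles (a point): Point between the handles, near their ends, 38 mm above the pin. The handles are flat plates 34 mm wide along y, 4 mm thick, splayed 0.36 rad each; their ends are 42 mm above the pin and 47 mm over the outsides in x. Squeezed along x to the hard stop they are flat and parallel, 16 mm over the outsides, ends 46 mm above the pin. 4 N at each end begins to open the clip, 11 N reaches the stop.
- clip_mouth (a point): Point between the jaw tips of the shut clip, 42 mm below the pin (the clip's underside). Each jaw is a black foot 12 mm thick, 12 mm high and 50 mm long along y, on a 4 mm orange plate. With the handles fully squeezed the tips gape 31 mm and lie 40 mm below the pin.
- clip_jaw (a joint): Angle of each of the clip's two jaws (rad), both moving alike: 0 shut, 0.36 fully squeezed open (tips 31 mm apart); 0.24 gives about 22 mm.
- board_edge (a point): Middle of the top edge of the yellow lap board, which stands upright in a black foot fixed to the table on the side where the tub is not. The board is 5 mm thick along this point's x, 150 mm long along its y, and this edge is 150 mm above the table; z up. The foot is 170 mm by 70 mm and at most 36 mm high.
- mug: White mug, 76 mm in diameter, 90 mm high, beyond the work; to be left alone. Origin: centre of its underside.
- can: Red can with a white band, 60 mm in diameter, 125 mm high, beyond the work; to be left alone. Origin: centre of its underside.
- stopwatch: Black stopwatch lying flat, 60 mm in diameter, 14 mm thick, between the mug and the can; to be left alone. Origin: centre of its underside.
Mind the look-alikes: they are no part of the job. What is shaped like the part that bears lid_knob but pink or red is not meant.

How it is judged:
On the way, in this order (a step that is already met when the one before it is completed fails the run):
1. the lid lies flat on the table, knob up, off the tub and let go (height (world z) of lid_knob below 0.046 m and angle between lid_knob's own z axis and vertical below 0.1 rad and contact force between the fingers and lid below 0.1 N), for 0.2 s.
2. the clip is out of the tub, held in the fingers (height (world z) of clip_pin above 0.155 m and contact force between the fingers and clip above 2 N), for 0.2 s.
At the end, for the whole second after the job is handed in: Fingers hold the clip still, open over 0.24 rad, astride the board's top edge, not touching it: pin 4-34 mm above the edge, within 9 mm of the board's mid-plane and 40 mm of the edge's middle, upright and in line within 0.25 rad. Lid flat on the table, knob up. Others moved under 20 mm (value of joint clip_jaw above 0.24 rad and contact force between the fingers and clip above 2 N and contact force between stand and clip below 0.3 N and x of clip_pin in the frame of board_edge between -0.009 and 0.009 m and y of clip_pin in the frame of board_edge between -0.04 and 0.04 m and z of clip_pin in the frame of board_edge between 0.004 and 0.034 m and angle between the y axis of clip_pin and the y axis of board_edge, either way round below 0.25 rad and angle between clip_pin's own z axis and vertical below 0.25 rad and linear speed of clip below 0.03 m/s and height (world z) of lid_knob below 0.046 m and angle between lid_knob's own z axis and vertical below 0.1 rad and linear speed of lid below 0.02 m/s and distance of each of mug, can, stopwatch from where it was at the start of the episode below 0.02 m); the arm keeps its last pose, push and grip.
It fails at once if the lid is dropped or thrown instead of being set down gently (linear speed of lid above 0.7 m/s and contact force between the fingers and lid below 0.1 N).
It fails at once if the mug, the can or the stopwatch is disturbed (distance of any of mug, can, stopwatch from where it was at the start of the episode above 0.03 m).
It also fails if it takes over 59 s, if anything falls off the work surface, if the arm or the gripper's body presses on something with over 40 N, if the wrist force passes 120 N, or if a joint passes its speed limit or range.

### The arm

A 7-joint arm with a two-finger parallel gripper is mounted at the origin on the work surface. World frame = base frame: x ahead of the robot, y to its left, z up, the work surface at z = 0. Lengths are in m, angles in rad, forces in N, time in s.
With the tool pointing down it reaches from about 0.425 to 0.875 m from the base axis. Payload 4.7 kg.
Tool frame: the origin (TCP) lies midway between the tips of the shut fingers; the grasp point (between the pads) lies 19 mm behind it; z points along the fingers, y is the direction in which the jaws open and shut (so a half turn about z gives the same grasp; the last joint's range is limited). The gripper opens to 87 mm and grips with 3 to 60 N. Pads are 19 mm wide; open, the fingers measure 117 mm over their backs; the gripper's body (75 mm by 190 mm) begins 51 mm behind the grasp point.
Start: joints at [1.337, 0.321, -0.07, 1.45, 0.023, 1.371, -0.057], TCP at [0.159, -0.63, 0.223] pointing down, gripper open.
Joint ranges: [-2.86, 2.86], [-0.3, 2.09], [-1.38, 1.24], [0.06, 2.45], [-1.56, 4.7], [0.09, 2.05], [-2.69, 2.69]. Speed limits (rad/s): [2.57, 2.57, 3.14, 3.14, 3.14, 3.14, 3.14].

### API

Orientations are given as a rotation vector (axis times angle).
In Python, from bench import * gives the robot as it stands. The module is installed in compiled form; this text tells all that it offers.
- The arm moves only by the tool play_rows, never from a script. Its argument "series" is one flat list of numbers, 7 for each row, row after row: the opening in per cent of the stroke, from 0 (shut) to 100 (fully open), then the shift along the tool's x, y, z in m, then the turn, a rotation vector about the tool's x, y, z in degrees. In form: [fingers, tx, ty, tz, rx, ry, rz, fingers, tx, ty, tz, rx, ry, rz, ...]. A call has 1 to 10 rows; each row is the pose to reach, as a shift and turn from the pose commanded when the call began, along the tool's axes at that moment; what a row does not reach only later rows make up. A row lasts 1/12 s, in which the tool goes at most 41.7 mm and 7.16 degrees, less where a joint would pass 70% of its speed; a pose out of reach is approached as far as the arm can. A call with a gripper value outside its range is refused whole. The fingers move at their own pace and stop on an object; "force" is the grip in N (left out, the last holds). Time passes only in rows, so rows that repeat a pose let the fingers close. It gives the time, the measured TCP pose, the force and the opening at its end, in the units of the state.
- get_state(): the state, without advancing time (a new reading comes with each control period).
- get_image(name): name is "side" or "top"; returns a dict with "frame" (420x560x3 uint8, red, green, blue), "fx", "fy", "cx", "cy" (pixels), "R" (3x3) and "t" (3): a world point X has camera coordinates R X + t. Camera axes: x right, y down, z forward; pixel columns grow to the right and rows downward; lengths in m; the calibration is good to about 2 mm. A picture is of the moment at which its call begins. There is no depth.
- close_job(): hands the job in, once; it reports no verdict.
The state is a dict: "time": time; "joint_positions": joint angles; "qd": joint speeds; "joint_torque": joint torques, N m; "position": TCP position; "tool_rot": TCP orientation; "ft_force": force on the tool from outside, world axes, zero at the start; "torque": the same for the moment, N m; "grip_width": opening from 0.0 (shut) to 1.0 (fully open).
Only numpy, scipy, OpenCV 4.12 (cv2) and the standard library are available. Lean on these libraries where they do the work, as an engineer would, in place of code of your own. Each camera call takes 0.05 s, during which the arm holds its last target.

## Working session

There is one attempt and no reset: what is moved stays moved. The work goes in short steps, Python scripts to look and compute and a tool call to move; the robot and the scene stay as the last step left them, time stands still between calls to the robot, and variables do not carry over. Pictures are saved under pics/ and viewed, and the job is handed in when it is done.

Besides the shell and the picture viewer there is one more tool, called after "Call:" as a command line: name --argument value ..., lists and objects as JSON in quotes. play_rows: Moves the arm, as the interface text tells. Its arguments: {"type":"object","properties":{"series":{"type":"array"},"force":{"type":"number"}},"required":["series"]}

```bash
mkdir -p pics
python3 - <<'E'
from bench import *
import cv2,json
s=get_state();print({k:(v if not hasattr(v,'round') else v) for k,v in s.items()})
for n in("side","top"):
    d=get_image(n);cv2.imwrite(f"pics/{n}0.png",cv2.cvtColor(d["frame"],cv2.COLOR_RGB2BGR))
    print(n,d["fx"],d["fy"],d["cx"],d["cy"],d["R"],d["t"])
E
```

```text
{'time': 0.0, 'joint_positions': array([ 1.33711414,  0.3218122 , -0.07008009,  1.45168933,  0.0226007 ,
        1.37079   , -0.05691976]), 'qd': array([-0.00129216, -0.00089461, -0.00099048,  0.00103044,  0.00057206,
        0.00101702,  0.00080115]), 'joint_torque': array([-8.23513310e-04, -4.91282737e+01, -4.04027542e-01, -3.12526989e+01,
       -6.39628479e-02,  4.37894999e-02,  1.86627576e-04]), 'position': array([ 0.15922667, -0.62961967,  0.2214613 ]), 'tool_rot': array([-3.11564421e+00, -3.87998536e-01,  5.28065624e-04]), 'ft_force': array([-0.95237405,  0.85819664, -0.82208349]), 'torque': array([-0.00844042,  0.01530045, -0.01491028]), 'grip_width': 1.0016685503594638}
side 392.69974870190873 392.69974870190873 282.6359752503718 201.40766004104114 [[ 0.71421282 -0.69972546 -0.01686209]
 [-0.38662349 -0.37431697 -0.84285769]
 [ 0.58345722  0.60849905 -0.53787228]] [-0.34663375  0.29219499  0.65028597]
top 387.4707470165199 387.4707470165199 280.9292836430109 205.5663877579772 [[-0.0133346  -0.99985124  0.01094051]
 [-0.98908937  0.0115841  -0.14686057]
 [ 0.14671199 -0.01277947 -0.9890967 ]] [-0.01185421  0.49570408  0.85921551]
```

View pics/side0.png

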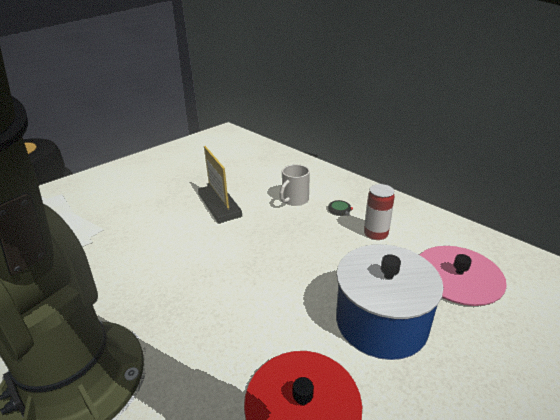

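View pics/top0.png

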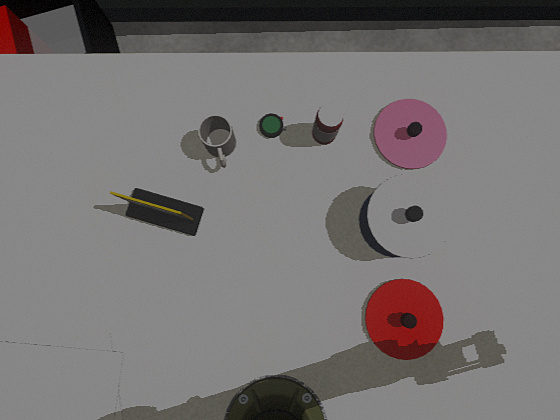

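Three knobbed lids are in view:
- aluminium, on the blue tub: top (414,213), side (391,265)
- pink: top (414,129), side (462,263)
- red: top (408,320), side (303,390)

Only the aluminium lid on the tub fits. The board is at top (110,193)-(192,218). I'll confirm with enlarged crops.

Run:
```python
import cv2,numpy as np
a=cv2.imread("pics/side0.png");b=cv2.imread("pics/top0.png")
b=cv2.convertScaleAbs(b,alpha=1.6)
p=[a[240:360,320:460],a[135:230,190:300],b[170:265,350:460],b[175:245,90:215]]
p=[cv2.resize(c,(400,300),interpolation=cv2.INTER_CUBIC) for c in p]
cv2.imwrite("pics/crop1.png",np.vstack([np.hstack(p[:2]),np.hstack(p[2:])]))
```

```text
(no output)
```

View pics/crop1.png

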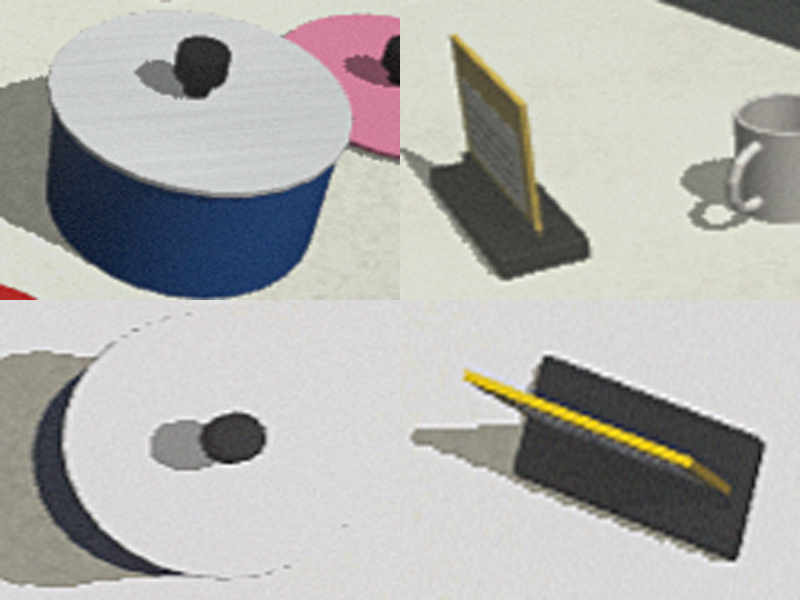

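The crop shows the aluminium lid on the blue tub, with the knob at side (390.7,266) and top (414.1,213.7). The board's top edge ends are at top (110.6,192.5) and (180.6,212.8), and side (204.6,146.7) and (224.4,168.2).

```bash
cat > h.py <<'E'
from bench import *
import cv2,numpy as np
from scipy.spatial.transform import Rotation as Ro
C={"side":(392.6997487,282.6359752,201.40766,np.array([[0.71421282,-0.69972546,-0.01686209],[-0.38662349,-0.37431697,-0.84285769],[0.58345722,0.60849905,-0.53787228]]),np.array([-0.34663375,0.29219499,0.65028597])),
"top":(387.4707470,280.9292836,205.5663878,np.array([[-0.0133346,-0.99985124,0.01094051],[-0.98908937,0.0115841,-0.14686057],[0.14671199,-0.01277947,-0.9890967]]),np.array([-0.01185421,0.49570408,0.85921551]))}
def P(n):
    f,cx,cy,R,t=C[n];return np.array([[f,0,cx],[0,f,cy],[0,0,1]])@np.c_[R,t]
def tri(a,b):
    X=cv2.triangulatePoints(P("side"),P("top"),np.float64(a).reshape(2,1),np.float64(b).reshape(2,1))[:,0];return X[:3]/X[3]
def proj(n,X):
    u=P(n)@np.append(X,1);return u[:2]/u[2]
def atz(n,uv,z):
    f,cx,cy,R,t=C[n];d=R.T@np.array([(uv[0]-cx)/f,(uv[1]-cy)/f,1]);o=-R.T@t;return o+d*(z-o[2])/d[2]
def delta(goal,Rg=None):
    s=get_state();R=Ro.from_rotvec(s["tool_rot"]);print("tool shift",R.inv().apply(np.array(goal)-s["position"]).round(4))
    if Rg is not None: print("turn deg",np.degrees((R.inv()*Rg).as_rotvec()).round(2))
def snap(n,fn,box=None,sc=1,al=1):
    d=get_image(n)["frame"][:,:,::-1]
    if box: d=d[box[1]:box[3],box[0]:box[2]]
    d=cv2.resize(np.ascontiguousarray(d),None,fx=sc,fy=sc,interpolation=cv2.INTER_CUBIC)
    cv2.imwrite("pics/"+fn,cv2.convertScaleAbs(d,alpha=al))
E
python3 - <<'E'
from h import *
print("knob",tri((390.7,266),(414.1,213.7)),atz("top",(414.1,213.7),.143-.004),atz("side",(390.7,266),.137))
e=[tri((204.6,146.7),(110.6,192.5)),tri((224.4,168.2),(180.6,212.8))]
print(e,np.linalg.norm(e[0]-e[1]),(e[0]+e[1])/2)
z=[atz("top",u,.15) for u in((110.6,192.5),(180.6,212.8))];print(z,np.linalg.norm(z[0]-z[1]),sum(z)/2, np.degrees(np.arctan2(*(z[1]-z[0])[:2])))
print("mug",atz("top",(216,133),.09),"can",atz("top",(330,118),.125),"sw",atz("top",(271,125),.014),"pink",atz("top",(410,134),.01),"red",atz("top",(404,319),.01))
s=get_state();print(Ro.from_rotvec(s["tool_rot"]).as_matrix().round(3))
E
```

```text
knob [ 0.4611603  -0.29118973  0.13356265] [ 0.46031902 -0.28904865  0.139     ] [ 0.45778739 -0.29308626  0.137     ]
[array([0.51148738, 0.32904038, 0.14305859]), array([0.46848059, 0.18482592, 0.14564143])] 0.15051268029548057 [0.48998398 0.25693315 0.14435001]
[array([0.50936607, 0.32654447, 0.15      ]), array([0.46639996, 0.184765  , 0.15      ])] 0.14814690174724768 [0.48788301 0.25565474 0.15      ] -163.14062650427323
mug [0.65294711 0.12529007 0.09      ] can [ 0.67211149 -0.12531472  0.125     ] sw [0.69837802 0.00327474 0.014     ] pink [ 0.67359099 -0.33805479  0.01      ] red [ 0.2335611  -0.29675921  0.01      ]
[[ 0.969  0.245 -0.001]
 [ 0.245 -0.969  0.002]
 [-0.    -0.002 -1.   ]]
```

Run:
```python
from h import *
delta([.460,-.290,.20]);delta([.460,-.290,.12])
```

```text
tool shift [ 0.3749 -0.2555  0.022 ]
tool shift [ 0.3749 -0.2553  0.102 ]
```

Call:
play_rows --series '[100, 0.04, -0.027, 0.0, 0, 0, 0, 100, 0.075, -0.051, 0.005, 0, 0, 0, 100, 0.112, -0.077, 0.01, 0, 0, 0, 100, 0.15, -0.102, 0.01, 0, 0, 0, 100, 0.187, -0.128, 0.01, 0, 0, 0, 100, 0.225, -0.153, 0.01, 0, 0, 0, 100, 0.262, -0.179, 0.01, 0, 0, 0, 100, 0.3, -0.204, 0.015, 0, 0, 0, 100, 0.337, -0.23, 0.02, 0, 0, 0, 100, 0.375, -0.2555, 0.022, 0, 0, 0]' --force 30

```text
time: 0.93
position: [0.4357, -0.317, 0.2026]
tool_rot: [3.118, 0.388, -0.001]
ft_force: [0.2, -0.1, -0.3]
grip_width: 0.999
```

Run:
```python
from h import *
s=get_state();print(s["position"],s["time"],s["joint_positions"].round(2))
delta([.460,-.290,.12]); snap("side","s1.png",(280,140,500,360),2.5)
snap("top","t1.png",(320,120,500,300),3,1.5)
```

```text
[ 0.43568382 -0.31701957  0.20261939] 0.9333 [ 0.91  0.11 -0.36  1.75  0.04  1.29 -0.78]
tool shift [ 0.0302 -0.0202  0.0826]
```

View pics/s1.png

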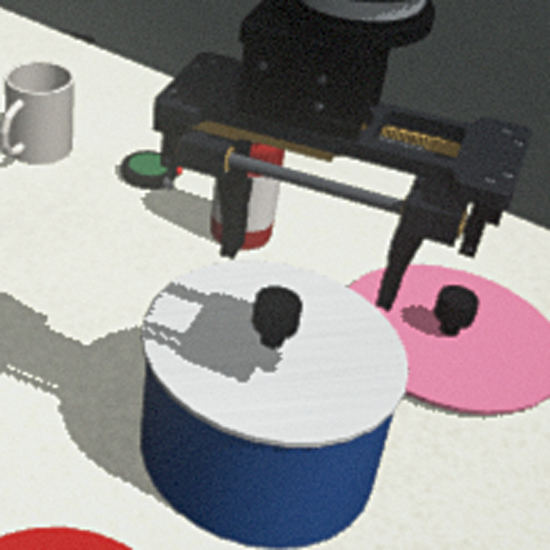

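View pics/t1.png

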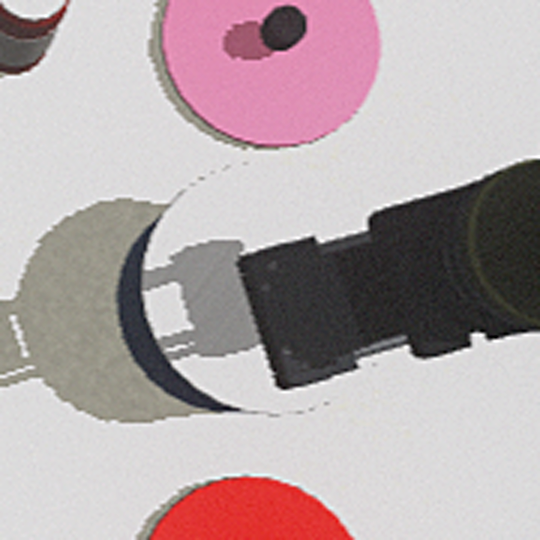

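The gripper is over the tub at 0.20 m height, still about 36 mm short of the knob (side knob at about (390,266)). I'll let it settle.

Call:
play_rows --series '[100, 0, 0, 0, 0, 0, 0, 100, 0, 0, 0, 0, 0, 0]'

```text
time: 1.2
position: [0.4344, -0.3194, 0.2027]
tool_rot: [3.117, 0.388, -0.002]
ft_force: [-0.5, -0.2, -1.6]
grip_width: 1.0
```

Run:
```python
from h import *
s=get_state();print(s["position"],s["time"])
delta([.460,-.290,.12])
```

```text
[ 0.43435367 -0.31942308  0.20265379] 1.2
tool shift [ 0.0322 -0.0222  0.0826]
```

Call:
play_rows --series '[100, 0.016, -0.011, 0, 0, 0, 0, 100, 0.032, -0.022, 0.0, 0, 0, 0, 100, 0.032, -0.022, 0.0, 0, 0, 0, 100, 0.032, -0.022, 0.02, 0, 0, 0, 100, 0.032, -0.022, 0.04, 0, 0, 0, 100, 0.032, -0.022, 0.04, 0, 0, 0, 100, 0.032, -0.022, 0.04, 0, 0, 0]'

```text
time: 1.78
position: [0.4588, -0.2909, 0.1622]
tool_rot: [-3.117, -0.384, 0.004]
ft_force: [0.4, 0.2, 0.1]
grip_width: 0.999
```

Run:
```python
from h import *
s=get_state();print(s["position"],s["time"])
delta([.460,-.290,.12]); snap("side","s2.png",(280,140,500,360),2.5)
snap("top","t2.png",(350,140,500,290),3.6,1.5)
```

```text
[ 0.45884164 -0.29094474  0.16218364] 1.7833
tool shift [ 0.0014 -0.0006  0.0422]
```

View pics/s2.png

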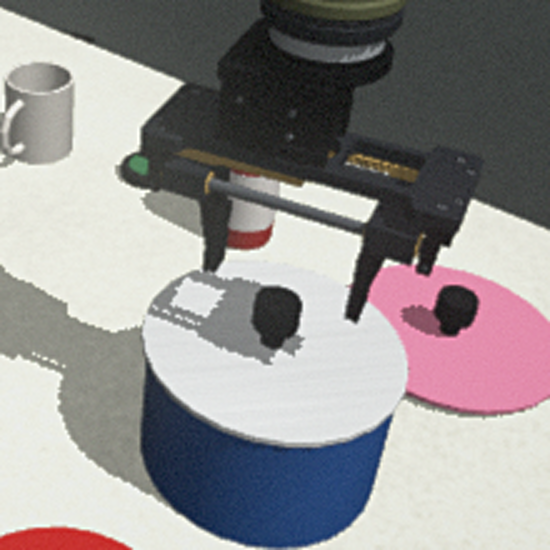

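View pics/t2.png

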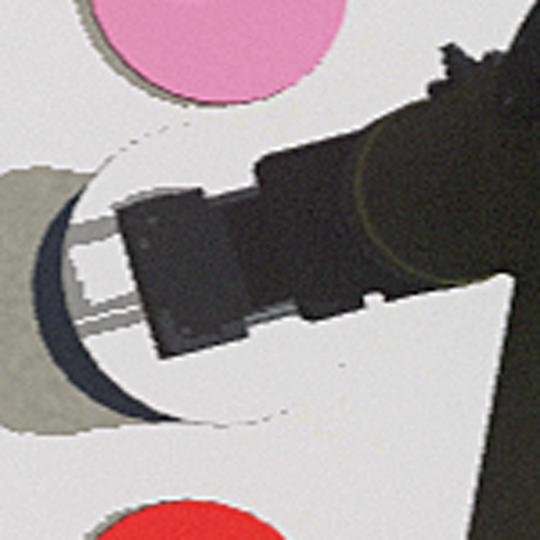

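The fingertips, at crop (212,268) and (355,318), straddle the knob at (277,300). I'll descend and grip.

Call:
play_rows --series '[100, 0.001, 0, 0.015, 0, 0, 0, 100, 0.001, 0, 0.03, 0, 0, 0, 100, 0.001, 0, 0.042, 0, 0, 0, 100, 0.001, 0, 0.042, 0, 0, 0, 0, 0.001, 0, 0.042, 0, 0, 0, 0, 0.001, 0, 0.042, 0, 0, 0, 0, 0.001, 0, 0.042, 0, 0, 0, 0, 0.001, 0, 0.042, 0, 0, 0, 0, 0.001, 0, 0.042, 0, 0, 0, 0, 0.001, 0, 0.042, 0, 0, 0]' --force 35

```text
time: 2.72
position: [0.4619, -0.2896, 0.1214]
tool_rot: [3.117, 0.388, 0.001]
ft_force: [-0.6, 0.4, -0.6]
grip_width: 0.632
```

Call:
play_rows --series '[0, 0, 0, 0, 0, 0, 0, 0, 0, 0, 0, 0, 0, 0, 0, 0, 0, -0.01, 0, 0, 0, 0, 0, 0, -0.02, 0, 0, 0, 0, 0, 0, -0.03, 0, 0, 0, 0, 0, 0, -0.04, 0, 0, 0]'

```text
time: 3.22
position: [0.4616, -0.2894, 0.1621]
tool_rot: [3.117, 0.388, 0.0]
ft_force: [0.3, 0.5, -2.3]
grip_width: 0.355
```

Run:
```python
from h import *
s=get_state();print(s["position"],s["time"],s["ft_force"],s["torque"])
snap("side","s3.png",(280,140,500,360),2.5)
```

```text
[ 0.46164532 -0.28935867  0.16210375] 3.2167 [ 0.27550295  0.53376137 -2.27355741] [-0.00231144 -0.01280633  0.01941584]
```

View pics/s3.png

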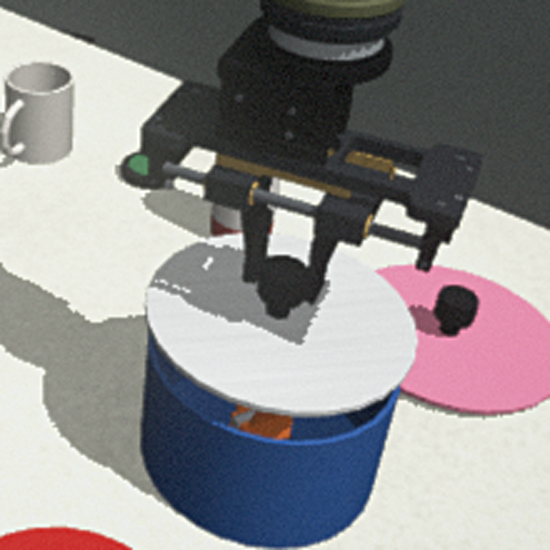

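The lid is off and held (opening 0.355, about 31 mm, matching the knob). The orange clip shows in the gap at crop (265,422).

Run:
```python
from h import *
delta([.48,-.03,.18]);
```

```text
tool shift [ 0.0805 -0.2479 -0.0161]
```

Call:
play_rows --series '[0, 0.003, -0.01, -0.01, 0, 0, 0, 0, 0.01, -0.031, -0.018, 0, 0, 0, 0, 0.019, -0.06, -0.018, 0, 0, 0, 0, 0.029, -0.09, -0.018, 0, 0, 0, 0, 0.039, -0.12, -0.018, 0, 0, 0, 0, 0.049, -0.15, -0.018, 0, 0, 0, 0, 0.059, -0.18, -0.018, 0, 0, 0, 0, 0.068, -0.21, -0.018, 0, 0, 0, 0, 0.076, -0.235, -0.018, 0, 0, 0, 0, 0.08, -0.248, -0.018, 0, 0, 0]'

```text
time: 4.1
position: [0.4779, -0.0241, 0.1795]
tool_rot: [-3.115, -0.397, -0.0]
ft_force: [-0.1, -0.5, -1.7]
grip_width: 0.359
```

Call:
play_rows --series '[0, 0, 0, 0, 0, 0, 0, 0, 0, 0, 0, 0, 0, 0]'

```text
time: 4.27
position: [0.478, -0.0281, 0.1793]
tool_rot: [3.116, 0.393, -0.0]
ft_force: [-0.5, -0.6, -2.5]
grip_width: 0.359
```

Run:
```python
from h import *
s=get_state();print(s["position"],s["time"],s["ft_force"],s["torque"])
delta([.48,-.03,.019])
snap("side","s4.png",None,1.4); snap("top","t4.png",None,1.4,1.5)
```

```text
[ 0.47801678 -0.02811539  0.17931116] 4.2667 [-0.47122558 -0.57075643 -2.49552457] [-0.02947792 -0.02667001  0.02377342]
tool shift [0.0015 0.0022 0.1603]
```

View pics/s4.png

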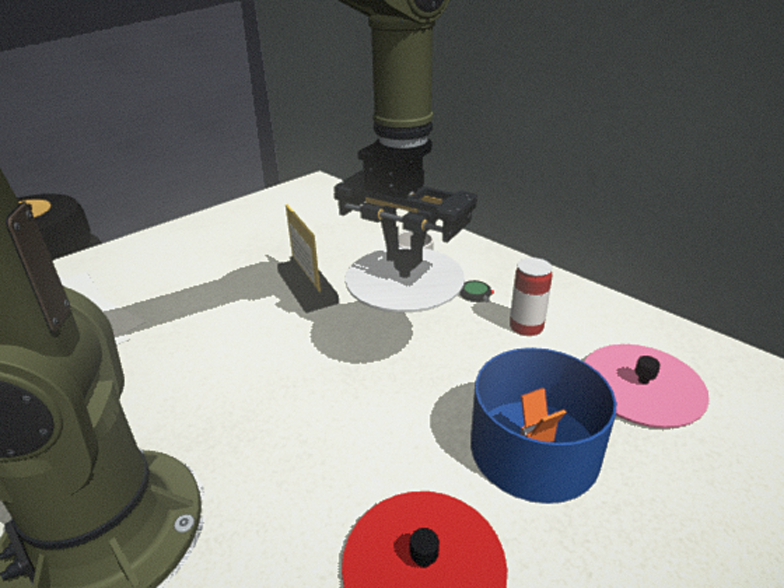

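View pics/t4.png

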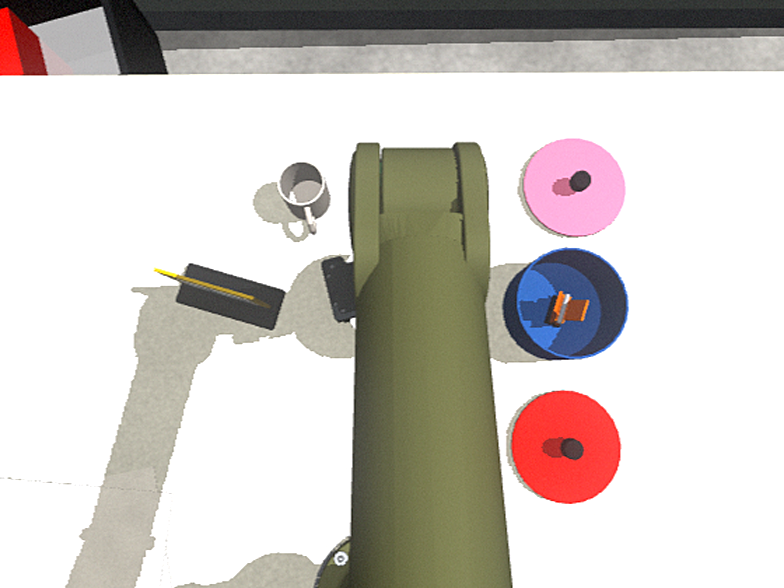

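The lid is level above free table. The clip stands in the tub at side (540,418)/1.4 and top (570,308)/1.4. Lowering.

Call:
play_rows --series '[0, 0, 0, 0.02, 0, 0, 0, 0, 0, 0, 0.045, 0, 0, 0, 0, 0, 0, 0.07, 0, 0, 0, 0, 0, 0, 0.095, 0, 0, 0, 0, 0, 0, 0.115, 0, 0, 0, 0, 0, 0, 0.128, 0, 0, 0, 0, 0, 0, 0.138, 0, 0, 0, 0, 0, 0, 0.143, 0, 0, 0, 0, 0, 0, 0.145, 0, 0, 0, 0, 0, 0, 0.145, 0, 0, 0]'

```text
time: 5.2
position: [0.4772, -0.0307, 0.036]
tool_rot: [3.116, 0.386, -0.007]
ft_force: [-10.5, -0.1, 16.2]
grip_width: 0.356
```

Call:
play_rows --series '[0, 0, 0, 0.002, 0, 0, 0, 0, 0, 0, 0.004, 0, 0, 0, 0, 0, 0, 0.004, 0, 0, 0]'

```text
time: 5.45
position: [0.4785, -0.0304, 0.035]
tool_rot: [3.115, 0.386, -0.004]
ft_force: [-16.7, 0.4, 38.8]
grip_width: 0.357
```

Run:
```python
from h import *
s=get_state();print(s["position"],s["time"],s["ft_force"],s["torque"])
snap("side","s5.png",(220,140,380,260),4)
```

```text
[ 0.47854956 -0.03038962  0.03497011] 5.45 [-16.7473615    0.42418366  38.80023176] [0.27405705 3.88849241 0.07207694]
```

View pics/s5.png

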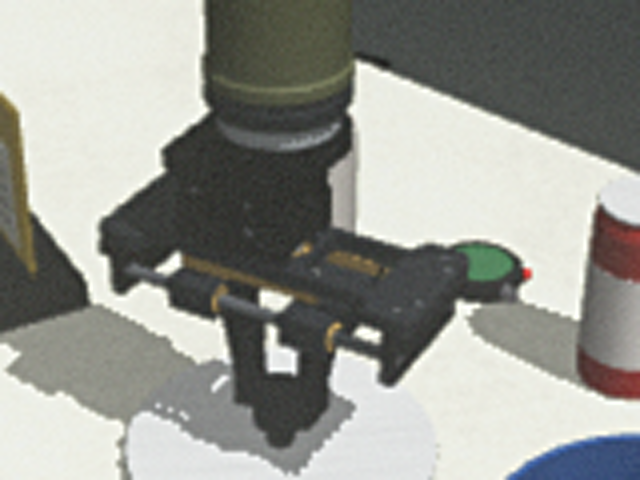

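The lid is on the table (38 N push). I'll ease off, then open.

Call:
play_rows --series '[0, 0, 0, -0.003, 0, 0, 0, 0, 0, 0, -0.004, 0, 0, 0, 50, 0, 0, -0.004, 0, 0, 0, 70, 0, 0, -0.004, 0, 0, 0, 90, 0, 0, -0.004, 0, 0, 0, 100, 0, 0, -0.004, 0, 0, 0, 100, 0, 0, -0.004, 0, 0, 0, 100, 0, 0, -0.004, 0, 0, 0, 100, 0, 0, -0.004, 0, 0, 0]'

```text
time: 6.25
position: [0.4784, -0.0294, 0.0339]
tool_rot: [-3.117, -0.388, 0.0]
ft_force: [-0.2, -0.8, -0.4]
grip_width: 0.803
```

Call:
play_rows --series '[100, 0, 0, -0.01, 0, 0, 0, 100, 0, 0, -0.03, 0, 0, 0, 100, 0, 0, -0.06, 0, 0, 0, 100, 0, 0, -0.09, 0, 0, 0, 100, 0, 0, -0.12, 0, 0, 0, 100, 0, 0, -0.15, 0, 0, 0, 100, 0, 0, -0.18, 0, 0, 0, 100, 0, 0, -0.2, 0, 0, 0, 100, 0, 0, -0.2, 0, 0, 0]'

```text
time: 7.0
position: [0.4811, -0.0292, 0.2396]
tool_rot: [3.114, 0.389, 0.013]
ft_force: [-0.2, -0.0, -0.3]
grip_width: 1.001
```

Run:
```python
from h import *
s=get_state();print(s["position"],s["time"],s["ft_force"],s["torque"])
snap("side","s6.png",None,1.4)
snap("side","s6b.png",(330,240,450,360),5)
snap("top","t6.png",(350,160,460,270),5.4,1.5)
```

```text
[ 0.48111503 -0.02919976  0.23962348] 7.0 [-0.17882826 -0.03487283 -0.3328959 ] [-0.00738355 -0.09715962 -0.03091085]
```

View pics/s6.png

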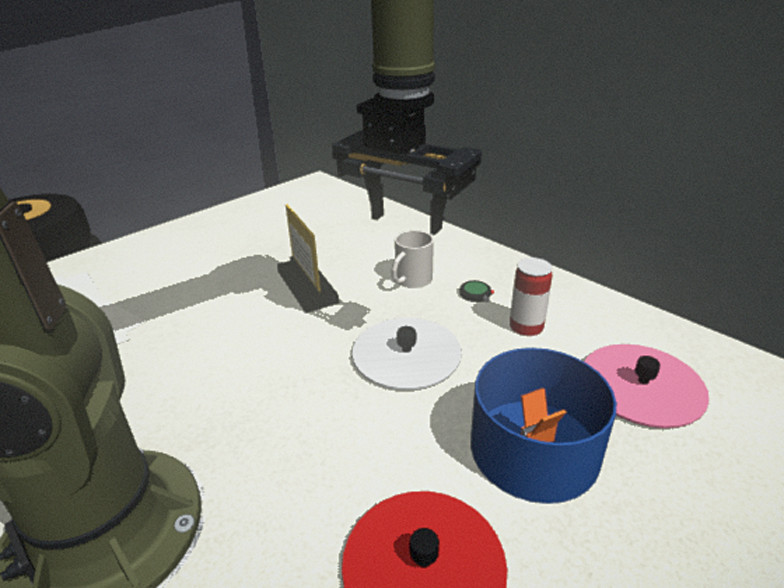

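View pics/s6b.png

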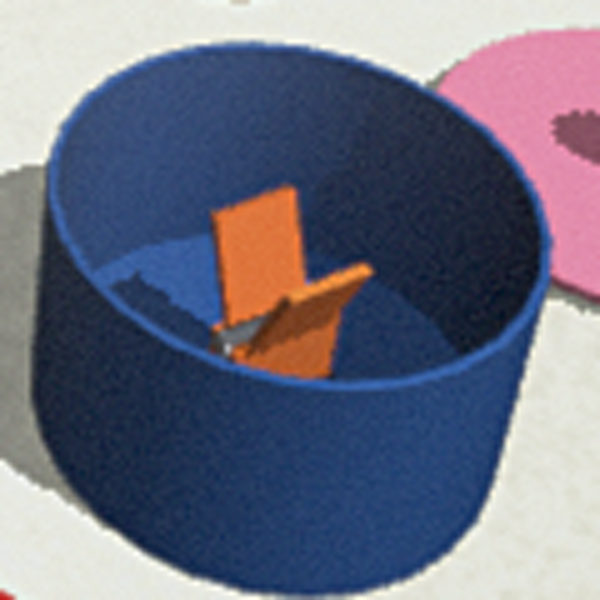

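View pics/t6.png

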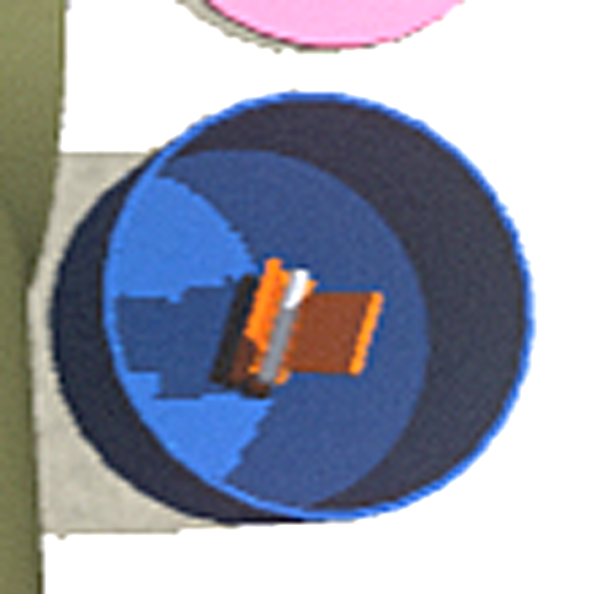

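The lid lies flat on the table, knob up. The clip's handle ends show at side crop (212,212)-(295,187) and (372,266), and at top crop (378,293)-(358,374). I'll fit its pose with a model and check it with an overlay.

```bash
cat > fit.py <<'E'
from h import *
from scipy.optimize import least_squares
S=lambda u,v:(330+u/5-.4,240+v/5-.4)
T=lambda u,v:(350+u/5.4-.4,160+v/5.4-.4)
# clip x axis angle a ~ pointing to -y (B), clip y then toward +x
# A = -x handle, B=+x ; clip y = perp (z cross x)
obs=[("side",(-.0217,-.017,.0413),S(214,211)),("side",(-.0217,.017,.0413),S(295,187)),("side",(.0217,.017,.0413),S(372,266)),
("top",(.0217,.017,.0413),T(376,293)),("top",(.0217,-.017,.0413),T(358,374))]
def w(p,q):
    c,s=np.cos(p[2]),np.sin(p[2]);return np.array([p[0]+c*q[0]-s*q[1],p[1]+s*q[0]+c*q[1],.047+q[2]])
f=lambda p:np.concatenate([proj(n,w(p,q))-np.array(o) for n,q,o in obs])
r=least_squares(f,[.46,-.28,-1.6]);p=r.x
print(p,np.degrees(p[2]),r.fun.reshape(-1,2).round(2))
E
cat > ov.py <<'E'
from fit import *
for n,fn,F,sc,al in(("side","s6b.png",lambda u:((u[0]-330+.5)*5-.5,(u[1]-240+.5)*5-.5),5,1),("top","t6.png",lambda u:((u[0]-350+.5)*5.4-.5,(u[1]-160+.5)*5.4-.5),5,1)):
    im=cv2.imread("pics/"+fn)
    for sg in(-1,1):
        pts=[w(p,q) for q in((sg*.0217,-.017,.0413),(sg*.0217,.017,.0413),(sg*.006,.017,0),(sg*.006,-.017,0))]
        cv2.polylines(im,[np.int32([F(proj(n,x)) for x in pts])],True,(0,255,0),1)
    cv2.imwrite("pics/ov_"+fn,im)
a=cv2.imread("pics/ov_s6b.png");b=cv2.imread("pics/ov_t6.png")
b=cv2.resize(b,(400,400));a=cv2.resize(a,(400,400));cv2.imwrite("pics/ov1.png",np.hstack([a,b]))
E
python3 ov.py
```

```text
[ 0.45783425 -0.2944939  -1.94075838] -111.19726449579585 [[ 0.15  0.27]
 [-0.23 -0.39]
 [-0.49 -0.19]
 [ 1.08  0.09]
 [-0.26 -0.33]]
```

View pics/ov1.png

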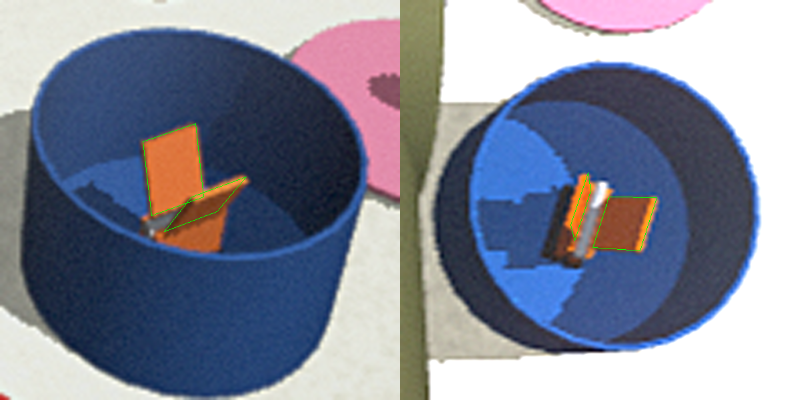

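Run:
```python
from fit import *
def ang(n,a,b,z):
    A=atz(n,a,z);B=atz(n,b,z);d=B-A;print(n,np.degrees(np.arctan2(d[1],d[0])).round(1)-90,np.linalg.norm(d).round(4),((A+B)/2).round(4))
ang("side",S(214,211),S(295,187),.0883)
ang("top",T(357,374),T(378,293),.0883)
ang("top",T(270,380),T(297,275),.047)
ang("top",T(212,380),T(240,285),.017)
ang("top",T(250,352),T(275,260),.0883)
```

```text
[ 0.45783425 -0.2944939  -1.94075838] -111.19726449579585 [[ 0.15  0.27]
 [-0.23 -0.39]
 [-0.49 -0.19]
 [ 1.08  0.09]
 [-0.26 -0.33]]
side -114.1 0.0337 [ 0.4656 -0.2744  0.0883]
top -108.0 0.0343 [ 0.4497 -0.314   0.0883]
top -107.6 0.0466 [ 0.457  -0.2938  0.047 ]
top -109.3 0.044 [ 0.4583 -0.2783  0.017 ]
top -108.3 0.0391 [ 0.4614 -0.2723  0.0883]
```

```bash
cat >> h.py <<'E'
def Rg(yawdeg): # tool y at yaw, z down
    c,s=np.cos(np.radians(yawdeg)),np.sin(np.radians(yawdeg));y=np.array([c,s,0]);z=np.array([0,0,-1.]);return Ro.from_matrix(np.c_[np.cross(y,z),y,z])
E
python3 - <<'E'
from h import *
delta([.457,-.294,.2],Rg(-109))
E
```

```text
tool shift [-0.0854  0.2514  0.034 ]
turn deg [2.000e-02 1.000e-02 3.321e+01]
```

Call:
play_rows --series '[100, -0.005, 0.015, 0, 0, 0, 0, 100, -0.013, 0.04, 0.005, 0, 0, 3, 100, -0.023, 0.068, 0.01, 0, 0, 8, 100, -0.033, 0.098, 0.015, 0, 0, 13, 100, -0.044, 0.13, 0.02, 0, 0, 18, 100, -0.054, 0.16, 0.025, 0, 0, 22, 100, -0.065, 0.19, 0.03, 0, 0, 26, 100, -0.075, 0.22, 0.034, 0, 0, 30, 100, -0.082, 0.24, 0.034, 0, 0, 32, 100, -0.0855, 0.2515, 0.034, 0, 0, 33.2]'

```text
time: 7.98
position: [0.4553, -0.2968, 0.1983]
tool_rot: [-3.096, 0.526, 0.005]
ft_force: [-0.7, -1.2, 0.5]
grip_width: 1.001
```

Call:
play_rows --series '[100, 0, 0, 0, 0, 0, 0, 100, 0, 0, 0, 0, 0, 0, 100, 0, 0, 0, 0, 0, 0]'

```text
time: 8.23
position: [0.4581, -0.2918, 0.2002]
tool_rot: [-3.098, 0.512, -0.0]
ft_force: [0.3, -0.2, 0.3]
grip_width: 1.001
```

Run:
```python
from h import *
print(get_state()["position"],get_state()["joint_positions"].round(2));delta([.457,-.294,.066],Rg(-109))
```

```text
[ 0.45813295 -0.29177142  0.20018149] [ 0.87  0.13 -0.38  1.74  0.05  1.29 -1.42]
tool shift [-0.0004  0.0026  0.1342]
turn deg [-0.06 -0.    0.22]
```

Call:
play_rows --series '[100, 0, 0.002, 0.02, 0, 0, 0, 100, 0, 0.0025, 0.045, 0, 0, 0, 100, 0, 0.0025, 0.065, 0, 0, 0, 100, 0, 0.0025, 0.08, 0, 0, 0, 100, 0, 0.0025, 0.09, 0, 0, 0, 100, 0, 0.0025, 0.09, 0, 0, 0, 100, 0, 0.0025, 0.09, 0, 0, 0]'

```text
time: 8.82
position: [0.4569, -0.2955, 0.1104]
tool_rot: [-3.099, 0.515, -0.0]
ft_force: [0.3, -0.6, 0.2]
grip_width: 0.999
```

Run:
```python
from h import *
print(get_state()["position"]);delta([.457,-.294,.066],Rg(-109))
snap("side","s7.png",(330,220,450,340),5)
```

```text
[ 0.45691234 -0.29548394  0.11042434]
tool shift [-0.0004 -0.0014  0.0444]
turn deg [-0.01 -0.01  0.11]
```

View pics/s7.png

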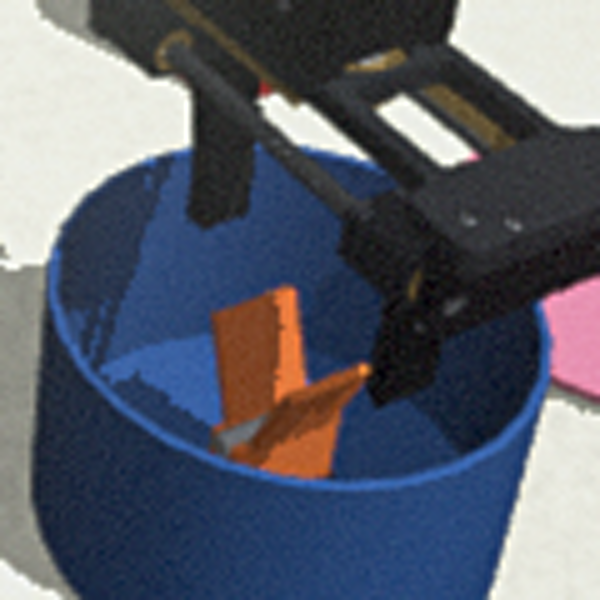

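The fingers straddle both handles at crop (215,215) and (395,390), in line with the clip. I'll descend and squeeze.

Call:
play_rows --series '[100, 0, -0.001, 0.015, 0, 0, 0, 100, 0, -0.001, 0.03, 0, 0, 0, 100, 0, -0.001, 0.04, 0, 0, 0, 100, 0, -0.001, 0.043, 0, 0, 0, 100, 0, -0.001, 0.043, 0, 0, 0, 0, 0, -0.001, 0.043, 0, 0, 0, 0, 0, -0.001, 0.043, 0, 0, 0, 0, 0, -0.001, 0.043, 0, 0, 0, 0, 0, -0.001, 0.043, 0, 0, 0, 0, 0, -0.001, 0.043, 0, 0, 0]' --force 30

```text
time: 9.7
position: [0.4569, -0.2958, 0.0675]
tool_rot: [3.098, -0.519, 0.001]
ft_force: [-0.1, -0.5, 0.7]
grip_width: 0.705
```

Call:
play_rows --series '[0, 0, 0, 0, 0, 0, 0, 0, 0, 0, 0, 0, 0, 0, 0, 0, 0, 0, 0, 0, 0, 0, 0, 0, 0, 0, 0, 0, 0, 0, 0, 0, 0, 0, 0, 0, 0, 0, 0, 0, 0, 0, 0, 0, 0, 0, 0, 0, 0]'

```text
time: 10.28
position: [0.4588, -0.2946, 0.0695]
tool_rot: [-3.098, 0.518, -0.005]
ft_force: [-1.1, 5.3, 13.3]
grip_width: 0.206
```

Run:
```python
from h import *
s=get_state();print(s["position"],s["ft_force"],s["grip_width"]*87)
snap("side","s8.png",(330,220,450,340),5)
```

```text
[ 0.45880456 -0.29460367  0.06953012] [-1.14343463  5.33289402 13.29284718] 17.954920241764018
```

View pics/s8.png

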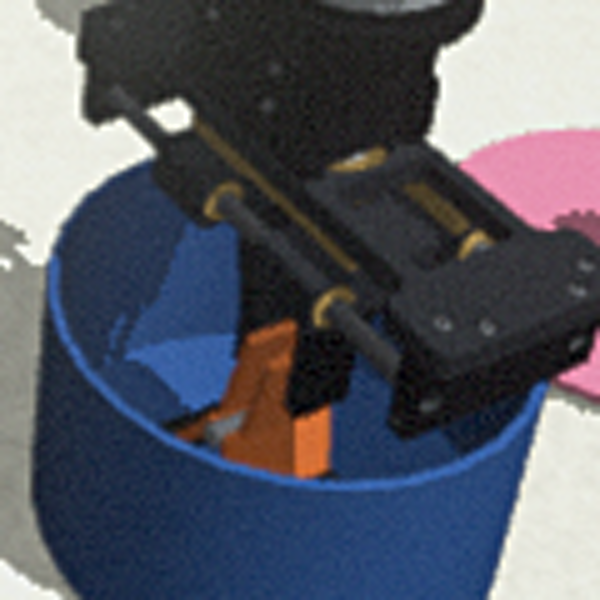

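The handles are squeezed (opening about 18 mm, near the stop) and the jaws have swung wide. Lifting.

Call:
play_rows --series '[0, 0, 0, -0.005, 0, 0, 0, 0, 0, 0, -0.015, 0, 0, 0, 0, 0, 0, -0.03, 0, 0, 0, 0, 0, 0, -0.05, 0, 0, 0, 0, 0, 0, -0.07, 0, 0, 0, 0, 0, 0, -0.09, 0, 0, 0, 0, 0, 0, -0.11, 0, 0, 0, 0, 0, 0, -0.13, 0, 0, 0, 0, 0, 0, -0.15, 0, 0, 0, 0, 0, 0, -0.17, 0, 0, 0]'

```text
time: 11.17
position: [0.4561, -0.2959, 0.2383]
tool_rot: [3.098, -0.519, -0.001]
ft_force: [-0.1, -0.9, -0.6]
grip_width: 0.174
```

Call:
play_rows --series '[0, 0, 0, -0.01, 0, 0, 0, 0, 0, 0, -0.015, 0, 0, 0, 0, 0, 0, -0.015, 0, 0, 0, 0, 0, 0, -0.015, 0, 0, 0]'

```text
time: 11.5
position: [0.4562, -0.2955, 0.2511]
tool_rot: [-3.098, 0.519, 0.002]
ft_force: [-0.3, 1.5, -0.5]
grip_width: 0.175
```

Run:
```python
from h import *
s=get_state();print(s["time"],s["position"],s["ft_force"],s["grip_width"]*87)
snap("side","s9.png",(310,120,460,270),4)
delta([.488,.256,.255],Rg(-16.9))
```

```text
11.5 [ 0.45619576 -0.29546707  0.25111277] [-0.25551505  1.52604745 -0.46048769] 15.239463810202063
tool shift [-0.1493 -0.5317 -0.0038]
turn deg [-1.200e-01  8.000e-02 -9.211e+01]
```

View pics/s9.png

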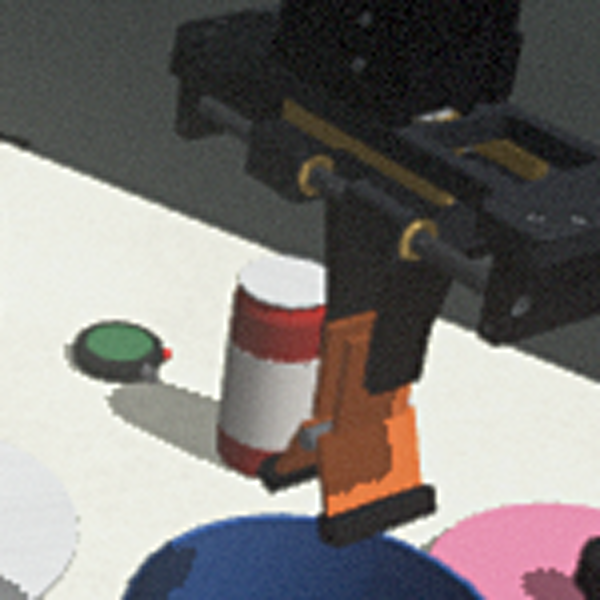

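The clip is held fully squeezed (15.2 mm), upright and gaping, above the tub. I'll carry it towards the board.

Call:
play_rows --series '[0, -0.003, -0.012, -0.002, 0, 0, -2, 0, -0.009, -0.033, -0.004, 0, 0, -6, 0, -0.017, -0.06, -0.004, 0, 0, -11, 0, -0.025, -0.088, -0.004, 0, 0, -16, 0, -0.033, -0.116, -0.004, 0, 0, -21, 0, -0.04, -0.144, -0.004, 0, 0, -26, 0, -0.048, -0.172, -0.004, 0, 0, -31, 0, -0.056, -0.2, -0.004, 0, 0, -36, 0, -0.063, -0.225, -0.004, 0, 0, -41, 0, -0.07, -0.25, -0.004, 0, 0, -45]'

```text
time: 12.38
position: [0.471, -0.0338, 0.2552]
tool_rot: [-3.058, -0.718, 0.002]
ft_force: [-0.3, 0.3, -0.3]
grip_width: 0.174
```

Run:
```python
from h import *
s=get_state();print(s["time"],s["position"],s["ft_force"],s["grip_width"]*87)
delta([.488,.256,.255],Rg(-16.9))
```

```text
12.3833 [ 0.47099524 -0.03382054  0.25524472] [-0.3115904   0.26711572 -0.27389265] 15.146433310821058
tool shift [ 1.441e-01 -2.520e-01  2.000e-04]
turn deg [ -0.07   0.06 -46.69]
```

Call:
play_rows --series '[0, 0.011, -0.02, 0, 0, 0, -4, 0, 0.026, -0.045, 0, 0, 0, -9, 0, 0.042, -0.073, 0, 0, 0, -14, 0, 0.058, -0.101, 0, 0, 0, -19, 0, 0.074, -0.129, 0, 0, 0, -24, 0, 0.09, -0.157, 0, 0, 0, -29, 0, 0.106, -0.185, 0, 0, 0, -34, 0, 0.121, -0.212, 0, 0, 0, -39, 0, 0.135, -0.236, 0, 0, 0, -43.5, 0, 0.144, -0.252, 0, 0, 0, -46.7]'

```text
time: 13.22
position: [0.4893, 0.2572, 0.2556]
tool_rot: [-2.52, -1.873, -0.0]
ft_force: [-0.9, 0.9, -0.4]
grip_width: 0.166
```

Call:
play_rows --series '[0, 0, 0, 0, 0, 0, 0, 0, 0, 0, 0, 0, 0, 0, 0, 0, 0, 0, 0, 0, 0, 0, 0, 0, 0, 0, 0, 0]'

```text
time: 13.55
position: [0.4911, 0.2517, 0.2557]
tool_rot: [2.532, 1.859, -0.002]
ft_force: [-0.1, 0.6, -0.8]
grip_width: 0.174
```

Run:
```python
from h import *
s=get_state();print(s["time"],s["position"],s["ft_force"],s["grip_width"]*87)
delta([.489,.256,.255],Rg(-16.9))
snap("side","s10.png",(130,50,290,210),3.75)
snap("top","t10.png",(70,130,250,280),4,1.5)
```

```text
13.55 [0.49109043 0.25165241 0.25565122] [-0.10936055  0.55072386 -0.81077816] 15.14824265251719
tool shift [ 0.0035 -0.0033  0.0006]
turn deg [ 0.    0.08 -0.53]
```

View pics/s10.png

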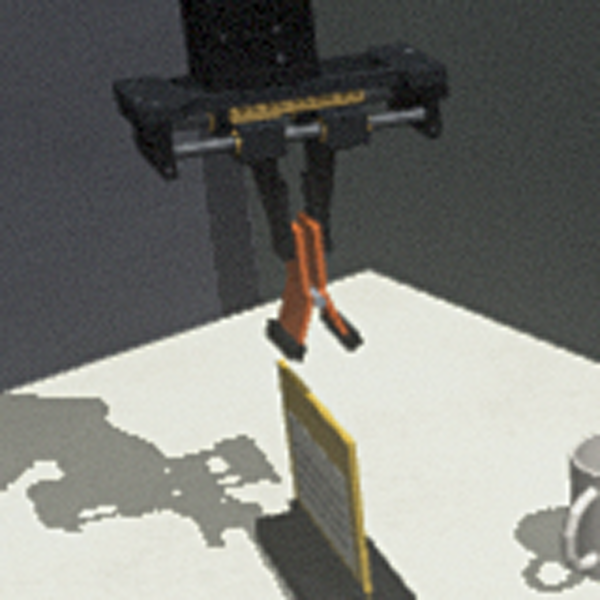

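View pics/t10.png

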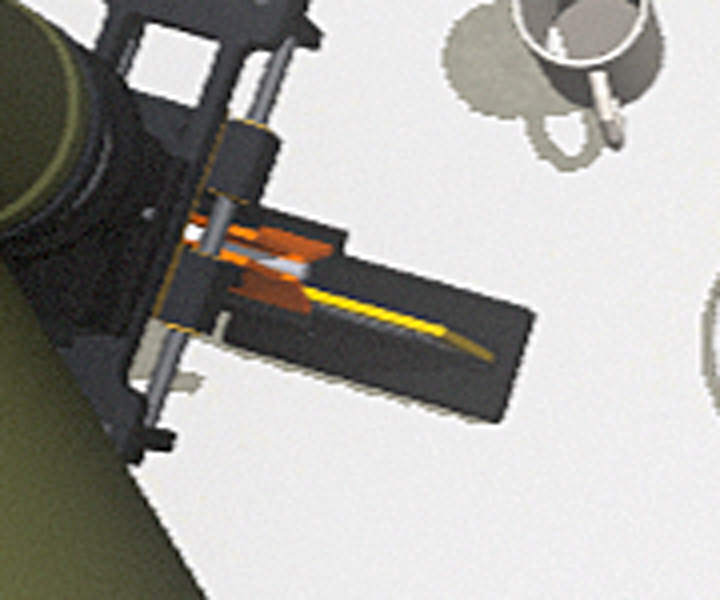

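```bash
python3 - <<'E'
from h import *
R=Rg(-16.9).as_matrix()
b=np.array([.489,.256,.15]); n=np.array([np.cos(np.radians(-16.9)),np.sin(np.radians(-16.9)),0]);l=np.array([-n[1],n[0],0])
def rep(t,X): print(t,X.round(4),"rel board x,y,z",((X-b)@n).round(4),((X-b)@l).round(4),(X-b)[2].round(4))
s=lambda u,v:(130+u/3.75-.4,50+v/3.75-.4); t=lambda u,v:(70+u/4-.4,130+v/4-.4)
rep("pin end",tri(s(317,300),t(303,272)))
rep("tcp",get_state()["position"])
E
python3 - <<'E'
import cv2,numpy as np
a=cv2.imread("pics/s10.png")[190:380,220:410];b=cv2.imread("pics/t10.png")[190:340,150:370]
cv2.imwrite("pics/c10.png",np.hstack([cv2.resize(a,(400,400),interpolation=2),cv2.resize(b,(400,400),interpolation=2)]))
E
```

```text
pin end [0.4843 0.2298 0.2286] rel board x,y,z 0.0031 -0.0265 0.0786
tcp [0.4912 0.2517 0.2559] rel board x,y,z 0.0033 -0.0034 0.1059
```

View pics/c10.png

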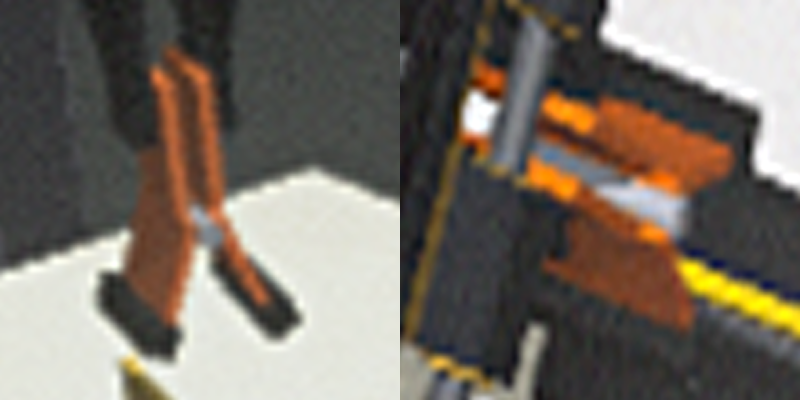

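The pin is about 3 mm off the board's plane and 3 mm off its middle, about 82 mm above the edge, and the jaws are symmetric. I'll correct that and descend part-way.

Call:
play_rows --series '[0, 0.0035, -0.003, 0, 0, 0, -0.5, 0, 0.0035, -0.003, 0.008, 0, 0, -0.5, 0, 0.0035, -0.003, 0.018, 0, 0, -0.5, 0, 0.0035, -0.003, 0.025, 0, 0, -0.5, 0, 0.0035, -0.003, 0.03, 0, 0, -0.5, 0, 0.0035, -0.003, 0.03, 0, 0, -0.5, 0, 0.0035, -0.003, 0.03, 0, 0, -0.5]'

```text
time: 14.23
position: [0.4888, 0.2572, 0.2254]
tool_rot: [-2.522, -1.873, 0.002]
ft_force: [0.0, -1.4, -0.3]
grip_width: 0.172
```

Run:
```python
from h import *
s=get_state();print(s["time"],s["position"],s["ft_force"],s["grip_width"]*87)
delta([.489,.256,.193],Rg(-16.9))
snap("side","s11.png",(150,80,270,200),5)
snap("top","t11.png",(100,170,200,245),6,1.5)
```

```text
14.2333 [0.4888141  0.2572211  0.22541478] [ 0.01800374 -1.42675959 -0.29936256] 14.971002051172077
tool shift [-0.0011  0.0006  0.0324]
turn deg [-0.05  0.04  0.1 ]
```

View pics/s11.png

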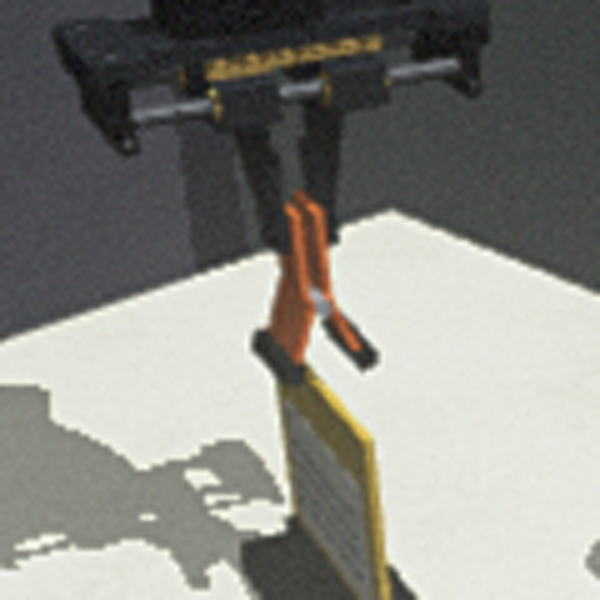

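View pics/t11.png

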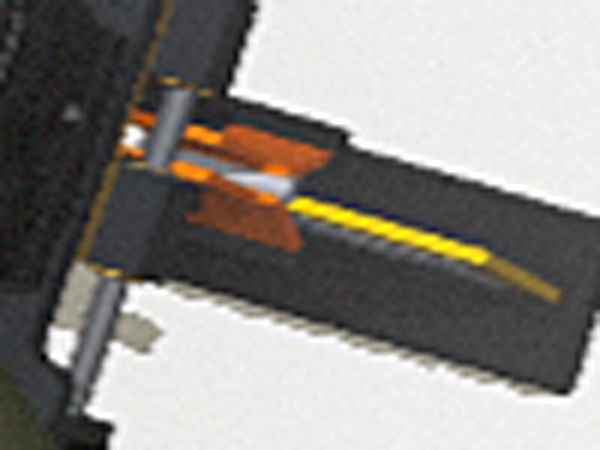

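Run:
```python
from h import *
b=np.array([.490,.2569,.1444]); n=np.array([np.cos(np.radians(-16.9)),np.sin(np.radians(-16.9)),0]);l=np.array([-n[1],n[0],0])
def rep(t,X): print(t,X.round(4),"rel raw board x,y,z",((X-b)@n).round(4),((X-b)@l).round(4),(X-b)[2].round(4))
s=lambda u,v:(150+u/5-.4,80+v/5-.4); t=lambda u,v:(100+u/6-.4,170+v/6-.4)
rep("pin end",tri(s(319,301),t(285,186)))
# board corner near end, from these images
rep("board near corner",tri(s(373,438),t(488,258)))
```

```text
pin end [0.4831 0.236  0.2005] rel raw board x,y,z -0.0005 -0.022 0.0561
board near corner [0.468  0.1836 0.149 ] rel raw board x,y,z 0.0003 -0.0765 0.0046
```

The pin is within 1 mm of the board plane, about 52-56 mm above the edge, and the jaws line up on both sides. I'll lower 34 mm.

Call:
play_rows --series '[0, -0.001, 0, 0.006, 0, 0, 0, 0, -0.001, 0, 0.012, 0, 0, 0, 0, -0.001, 0, 0.018, 0, 0, 0, 0, -0.001, 0, 0.024, 0, 0, 0, 0, -0.001, 0, 0.029, 0, 0, 0, 0, -0.001, 0, 0.032, 0, 0, 0, 0, -0.001, 0, 0.034, 0, 0, 0, 0, -0.001, 0, 0.034, 0, 0, 0, 0, -0.001, 0, 0.034, 0, 0, 0]'

```text
time: 15.08
position: [0.4888, 0.2565, 0.192]
tool_rot: [2.522, 1.873, 0.0]
ft_force: [0.6, 0.2, -0.4]
grip_width: 0.17
```

Run:
```python
from h import *
s=get_state();print(s["time"],s["position"],s["ft_force"],s["grip_width"]*87)
snap("side","s12.png",(160,90,260,190),6)
snap("top","t12.png",(100,170,200,245),6,1.5)
snap("side","s12f.png",None,1.4)
```

```text
15.0833 [0.48881253 0.25652411 0.19201476] [ 0.55606535  0.22237388 -0.42445236] 14.817410153969204
```

View pics/s12.png

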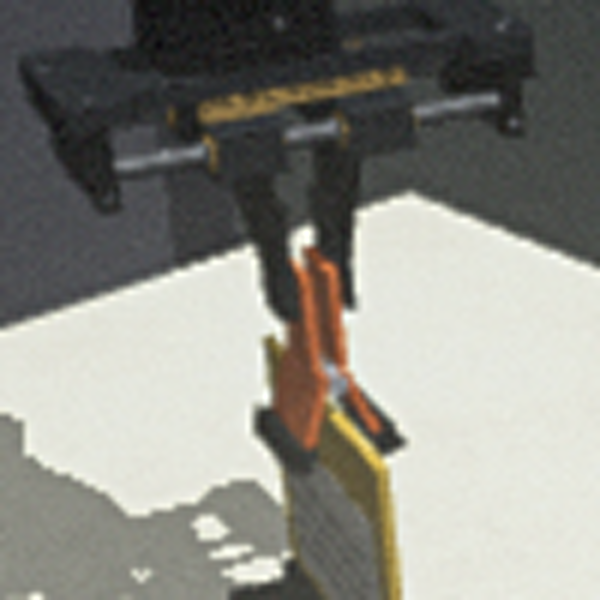

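View pics/t12.png

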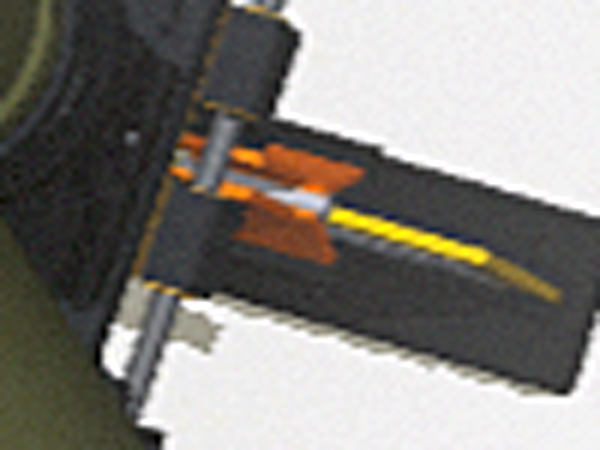

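View pics/s12f.png

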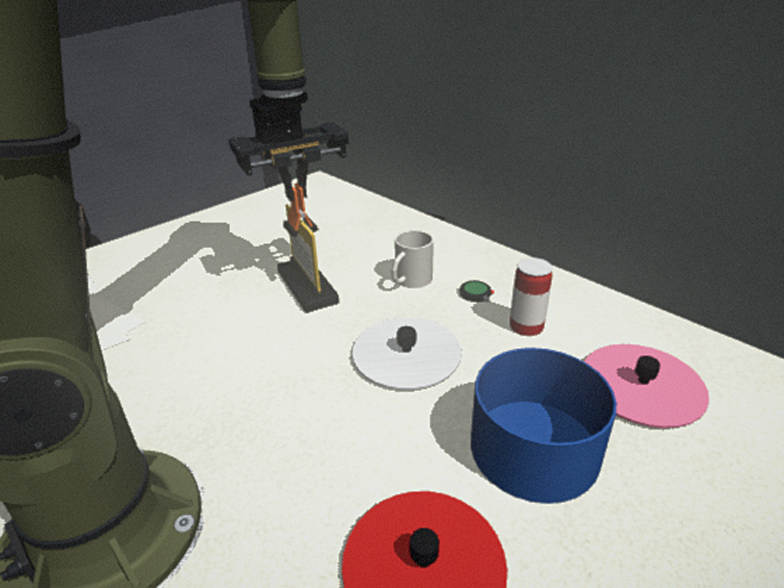

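The jaws are on either side of the board and the wrist shows no contact force. The pin end is at side crop (335,378) and top crop (325,203). I'll hold briefly and check for slip.

Call:
play_rows --series '[0, 0, 0, 0, 0, 0, 0, 0, 0, 0, 0, 0, 0, 0, 0, 0, 0, 0, 0, 0, 0, 0, 0, 0, 0, 0, 0, 0, 0, 0, 0, 0, 0, 0, 0, 0, 0, 0, 0, 0, 0, 0, 0, 0, 0, 0, 0, 0, 0, 0, 0, 0, 0, 0, 0, 0, 0, 0, 0, 0, 0, 0, 0]'

```text
time: 15.98
position: [0.4888, 0.2564, 0.192]
tool_rot: [2.522, 1.873, -0.0]
ft_force: [1.0, 1.4, -0.9]
grip_width: 0.169
```

Run:
```python
from h import *
b=np.array([.490,.2569,.1444]); n=np.array([np.cos(np.radians(-16.9)),np.sin(np.radians(-16.9)),0]);l=np.array([-n[1],n[0],0])
def rep(t,X): print(t,X.round(4),"rel raw board x,y,z",((X-b)@n).round(4),((X-b)@l).round(4),(X-b)[2].round(4))
s=lambda u,v:(160+u/6-.4,90+v/6-.4); t=lambda u,v:(100+u/6-.4,170+v/6-.4)
rep("pin end",tri(s(336,378),t(326,203)))
rep("board near corner",tri(s(384,460),t(488,258)))
st=get_state();print([round(x,3) for x in (st["grip_width"]*87,)],[get_state()["grip_width"]*87 for _ in range(2)],st["ft_force"],st["position"])
snap("side","s13.png",(160,90,260,190),6)
snap("top","t13.png",None,1.4,1.5)
d=cv2.absdiff(cv2.imread("pics/s12.png"),cv2.imread("pics/s13.png"));print(d.mean(),d.max())
```

```text
pin end [0.4832 0.2336 0.1665] rel raw board x,y,z 0.0002 -0.0243 0.0221
board near corner [0.4671 0.1832 0.1521] rel raw board x,y,z -0.0005 -0.0772 0.0077
[14.695] [14.69481019585607, 14.69481019585607] [ 0.97273774  1.43102766 -0.93611545] [0.48876083 0.2564267  0.19196412]
2.3580407407407407 80
```

View pics/s13.png

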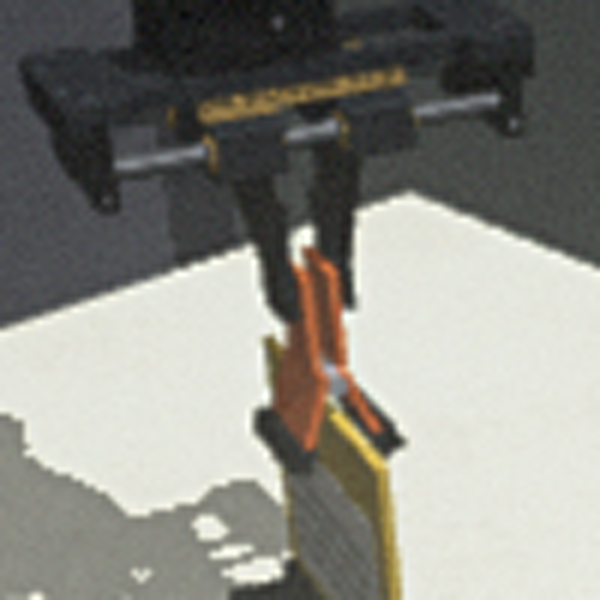

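View pics/t13.png

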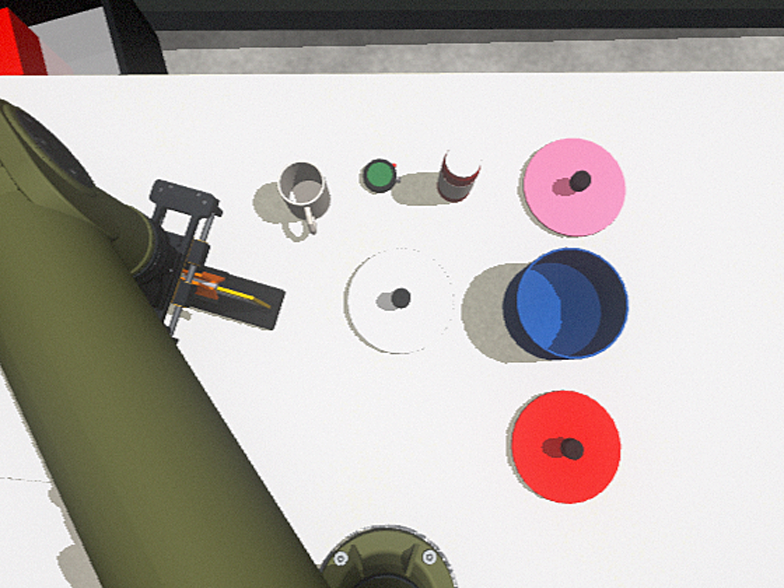

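The clip is stationary over the board: pin about 16-22 mm above the edge, about 0 mm off the mid-plane, about 1 mm from the middle. The lid is flat at top (400,300)/1.4, and the mug, can and stopwatch have not moved. Handing in.

Run:
```python
from bench import *
print(close_job())
```

```text
the job is handed in; nothing more can be done
None
```

I lifted the aluminium lid off the tub and set it down flat, knob up, on free table near (0.48, -0.03). I then took the clip out by its handles and handed the job in with it squeezed open astride the yellow board. It took about 16 s of the 59 s allowed; `close_job` gave no verdict.

**Last checks:**
- **Clip position:** the pin was about 16–22 mm above the board's edge, within about 1 mm of its mid-plane and a few millimetres from the middle. The clip was upright, in line, and clear of the board on both sides.
- **Grip:** the fingers read 14.7 mm, which is at or just under the 16 mm hard stop. The clip did not visibly move over a 0.8 s hold.
- **Wrist force:** it stayed within about 2 N, so there was no sign of contact with the board.
- **Other objects:** the mug, can and stopwatch looked unmoved in the pictures.

**What disagreed or was rough:**
- Triangulated heights came out 3–6 mm low at first (board edge 0.144 m against the stated 0.150 m). I worked relative to the board edge and allowed for this.
- The lid was pressed onto the table with about 39 N at touchdown, because the knob sat lower in the fingers than planned. I eased off before letting go.
- The finger opening crept from 15.2 to 14.7 mm while I held the clip, with no visible slip.

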